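# Unload the charging dock and close its dust gate

## Task

Take the battery pack out of the sloping charging dock: swing the hold-down bar up and all the way over until it rests open by itself, draw the pack straight out of its bay and stand it upright in the tray next to the pack already there, without dropping it. Then slide the dust gate over the empty bay until it is fully home and its spring catch has clicked in behind it, pushing no harder than that takes. Leave the bar open, and leave the other pack and the things lying about where they are.

Things in the scene. Friction and masses are not known exactly. Their poses are not given: they have to be found in the camera images.
- bay_mouth (a point): Centre of the bay's mouth, 63 (y) x 37 (x) mm, in the dock's sloping face. x points up the face, y along it to the left (seen from the front), z out of the bay, leaning 30 deg from vertical towards the front. The bay is straight, 62 mm deep. Two gate rails (x +-20 to +-30, y -144 to 42, up to z 10 mm) flank the mouth. Positions in mm below are in this frame.
- dock: Grey painted wedge-shaped charging dock, fixed to the bench, 96 x 216 x 98 mm (x -38 to 58, y -150 to 66); origin on the bench 75 mm below the centre of the bay's mouth, z up, front to -x. The bar is hinged left of the mouth and the gate is parked right of it.
- hold_bar (a joint): Angle of the aluminium hold-down bar, 18 mm wide, lying over the pack's end: 0 down, 2.2 rad open. It hinges about the line along x at y 46, z 42 (ears to z 50); its right end lifts and goes over to the left. A ball catch on the arch right of the mouth (y -50 to -40, up to z 54) holds it down, about 6.5 N at the knob. Below 1.5 rad it falls shut, beyond 1.65 it falls open.
- bar_knob (a point): Centre of the bar's knob, a black cylinder 18 mm in diameter and 24 mm long along x, 110 mm from the hinge line; at (0, -64, 42) with the bar down. Both flat ends are free, with room below down to z 22. Held by its ends it turns between the fingers as the bar swings.
- pack: Battery pack to take out: black plastic brick 34 (x) x 60 (y) x 95 (z) mm, grey band, 0.18 to 0.31 kg. Origin in the centre of its underside (contacts), z to its top end. In the bay its axes are those of bay_mouth; it stands on the bay's floor, 33 mm stand out, 1.5 mm of play all round. Only its two 60 mm wide faces (+-x) have room for fingers.
- dust_gate (a joint): Travel of the steel dust gate, a 44 x 90 x 3 mm plate in the rails, towards +y: 0 parked at the right, 0.076 home over the mouth, at a stop. Slides with about 2.5 N of friction; needs about 8 N to pass the catch between 0.064 and 0.070. A pack in the bay blocks it.
- gate_block (a point): Middle of the top of the gate's thumb block, black, 28 (x) x 18 (y) x 20 (z) mm, at the gate's right end: at x 0, y -133 plus the gate's travel (home: y -57), z 24. Push on its right-hand end face. The catch's housing stands above the back rail at x 23 to 41, y -62 to -52, up to z 21, its nose to x 15.
- gate_catch (a joint): Ball nose of the gate's spring catch: 0 sprung out; pushed in by up to 0.0025 m while a steel pin on the back of the thumb block rides over it (gate travel 0.064 to 0.0755), then it springs out behind the pin.
- tray: Grey open tray 100 (x) x 180 (y) x 22 mm, fixed, walls and floor 3 mm thick; origin in the centre of its underside, z up.
- spare: The other battery pack, same size and axes, standing upright in one half (+y) of the tray; leave it alone.
- screwdriver: Red-handled screwdriver, 159 mm, lying on the bench; bystander. Origin at its middle, on the bench.
- loupe: Black eye loupe, 34 mm across, 30 mm high, on the bench; bystander. Origin under its middle.
- solder_reel: Reel of solder, 55 mm across, 37 mm high, on the bench; bystander. Origin near its middle, on the bench.
Things that resemble listed ones, but are neither listed nor needed, are in the scene too. Leave any blue or red look-alike of the pack alone.

How it is judged:
By the outcome, as a careful person would: the job done as asked, in the order asked, and still so for the second after the job is handed in, with the robot touching nothing.
It also fails if it takes over 67 s, if anything falls off the work surface, if the arm or the gripper's body presses on something with over 40 N, if the wrist force passes 120 N, or if a joint passes its speed limit or range.

## Robot

A 7-joint arm with a two-finger parallel gripper is mounted at the origin on a cart in front of the work surface, level with it; the furniture and walls round the work are solid. World frame = base frame: x ahead of the robot, y to its left, z up, the work surface at z = 0. Lengths are in mm, angles in rad, forces in N, time in s.
With the tool pointing down it reaches from about 425 to 925 mm from the base axis. Payload 6.8 kg.
Tool frame: the origin (TCP) lies midway between the tips of the shut fingers; the grasp point (between the pads) lies 19 mm behind it; z points along the fingers, y is the line along which they close (so a half turn about z gives the same grasp; the last joint's range is limited). The gripper opens to 88 mm and grips with 3 to 60 N. Pads are 20 mm wide; open, the fingers measure 115 mm over their backs; the gripper's body (75 mm by 178 mm) begins 61 mm behind the grasp point.
Start: joints at [1.159, 0.477, 0.022, 1.555, -0.011, 1.109, -0.083], TCP at [201.934, -644.104, 222.664] pointing down, gripper open.
Joint ranges: [-2.96, 2.96], [-0.34, 2.1], [-1.41, 1.46], [0.24, 2.44], [-1.37, 4.51], [0.17, 1.92], [-2.96, 2.96]. Speed limits (rad/s): [2.39, 2.39, 3.14, 3.14, 3.14, 3.14, 3.14].

## Interface

Orientations are given as a 3x3 rotation matrix whose columns are the frame's x, y, z axes.
In Python, from bench import readout, viewer, order gives the robot as it stands.
- The arm moves only by the shell command python3 -m inch 'ROWS' [FORCE]. ROWS is JSON, a list of rows, each a list of 7 numbers: the turn, a rotation vector about the tool's x, y, z in degrees, then the shift along the tool's x, y, z in m, then the finger opening in m, from 0 to 0.0878. In form: [[wx, wy, wz, x, y, z, gripper], ...]. A call has 1 to 12 rows; each row is the pose to reach, as a shift and turn from the pose commanded when the call began, along the tool's axes at that moment; what a row does not reach only later rows make up. A row lasts 1/10 s, in which the tool goes at most 50 mm and 8.59 degrees, less where a joint would pass 70% of its speed; a pose out of reach is approached as far as the arm can. A call with a gripper value outside its range is refused whole. The fingers move at their own pace and stop on an object; FORCE is the grip in N (left out, the last holds). Time passes only in rows, so rows that repeat a pose let the fingers close. It gives the time, the measured TCP pose, the force, the opening and the grip force at its end, in the units of the state.
- readout.observe(): the state, without advancing time (a new reading comes with each control period).
- viewer.read_camera(name): name is "side" or "top"; returns the picture (420x560x3 uint8, red, green, blue); there is no depth.
- viewer.camera_params(name): a dict with "camera_matrix" (3x3 intrinsics, pixels), "xyz" and "attitude" of the camera in the world. Camera axes: x right, y down, z forward; pixel columns grow to the right and rows downward; lengths in mm; the calibration is good to about 2 mm. A picture is of the moment at which its call begins. camera_params takes no time and is no camera call.
- order.job_done(): hands the job in; it is judged then, once.
Trained networks look in the newest picture that a camera, given by its name, has taken for a name from the list of things; names that differ only in an ending like _2 or _b are one class to them, and where a whole thing is asked for, a point or a joint stands for the part that bears it (a point fixed in the world has none). Each returns a list of dicts, best first, with "p" (0 to 1); they miss things now and then, are a little off and sometimes report something else, mostly with a low value. They report only what shows in the picture. A call takes as long as a camera call. They do not tell look-alikes from the thing itself.
- viewer.recognise(camera, thing): "location" ([column, row] in pixels, amid what is visible of it).
- viewer.cut_out(camera, thing): "mask" (420x560 bool, what is visible of it) and "location" ([column, row] in pixels, amid what is visible of it).
The state is a dict: "time": time; "joints": joint angles; "qd": joint speeds; "joint_torque": joint torques, N m; "ee_pos": TCP position; "eef_rot": TCP orientation; "contact_force": force on the tool from outside, world axes, zero at the start; "ft_torque": the same for the moment, N m; "opening": finger opening in mm; "finger_force": force on a finger pad.
Only numpy, scipy, OpenCV 4.12 (cv2) and the standard library are available. Lean on these libraries where they do the work, as an engineer would, in place of code of your own. Each camera call takes 0.05 s, during which the arm holds its last target. There are 200 camera calls.

## Working session

There is one attempt and no reset: what is moved stays moved. The work goes in short steps, Python scripts to look and compute and a shell command to move; the robot and the scene stay as the last step left them, time stands still between calls to the robot, and variables do not carry over. Pictures are saved under pics/ and viewed, at most 10 in all, crops included, and the job is handed in when it is done.

```bash
ls; mkdir -p pics; python3 - <<'E'
from bench import readout, viewer
import cv2,numpy as np
for c in("side","top"):
    im=viewer.read_camera(c); cv2.imwrite(f"pics/{c}0.png",im[:,:,::-1])
    p=viewer.camera_params(c); print(c,p)
    for t in("bay_mouth","dock","bar_knob","hold_bar","pack","gate_block","dust_gate","tray","spare","screwdriver","loupe","solder_reel"):
        try: print(t,[(np.round(d["location"]).tolist(),round(d["p"],2)) for d in viewer.recognise(c,t)][:4])
        except Exception as e: print(t,e)
s=readout.observe(); print(s)
E
```

```text
pics
side {'camera_matrix': array([[432.59003584,   0.        , 280.51561312],
       [  0.        , 432.59003584, 213.32045993],
       [  0.        ,   0.        ,   1.        ]]), 'xyz': array([363.22444883, 453.28824272, 826.25494627]), 'attitude': array([[-0.98232653, -0.12095529,  0.14284397],
       [-0.1869833 ,  0.66869725, -0.71963966],
       [-0.00847515, -0.73363057, -0.67949567]])}
bay_mouth [([260.0, 229.0], 0.69)]
dock [([258.0, 228.0], 0.97)]
bar_knob [([269.0, 219.0], 0.79)]
hold_bar [([268.0, 219.0], 0.83)]
pack [([336.0, 154.0], 0.75), ([317.0, 178.0], 0.66), ([256.0, 226.0], 0.5)]
gate_block [([277.0, 198.0], 0.74)]
dust_gate [([280.0, 195.0], 0.66)]
tray [([302.0, 334.0], 0.69), ([258.0, 226.0], 0.2)]
spare [([284.0, 340.0], 0.94)]
screwdriver []
loupe [([314.0, 248.0], 0.69)]
solder_reel [([321.0, 220.0], 0.68)]
top {'camera_matrix': array([[540.69369944,   0.        , 277.2851838 ],
       [  0.        , 540.69369944, 226.46038127],
       [  0.        ,   0.        ,   1.        ]]), 'xyz': array([ 410.00262947, -344.36123497, 1306.02097694]), 'attitude': arr
[... 791 characters left out ...]
), 'qd': array([ 0.00130319, -0.001108  , -0.00108754,  0.00055234, -0.00034382,
        0.00032331, -0.0004968 ]), 'joint_torque': array([ 3.18614311e-04, -5.82720566e+01,  1.53319247e+00, -2.72933704e+01,
       -5.43862232e-02,  1.00833911e-02,  5.80236701e-05]), 'ee_pos': array([ 201.92959473, -644.10631592,  222.66186842]), 'eef_rot': array([[ 9.54209271e-01,  2.99139879e-01,  1.03844789e-05],
       [ 2.99139879e-01, -9.54209271e-01, -6.47385270e-06],
       [ 7.97237848e-06,  9.28382202e-06, -1.00000000e+00]]), 'contact_force': array([-0.24918563, -0.5781897 ,  0.36134352]), 'ft_torque': array([ 0.04055507,  0.00162281, -0.01810988]), 'finger_force': 0.0, 'opening': 87.89642471715226}
```

View pictures.

```bash
python3 - <<'E'
import cv2
a=cv2.imread("pics/top0.png")[140:330,80:480]; cv2.imwrite("pics/topc.png",cv2.resize(a,(800,380),interpolation=2))
a=cv2.imread("pics/side0.png")[120:390,170:410]; cv2.imwrite("pics/sidec.png",cv2.resize(a,(533,600),interpolation=2))
E
```

```text
(no output)
```

View pics/topc.png

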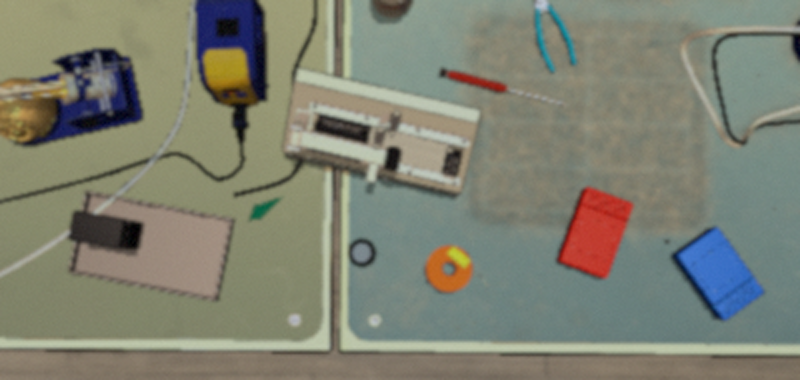

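View pics/sidec.png

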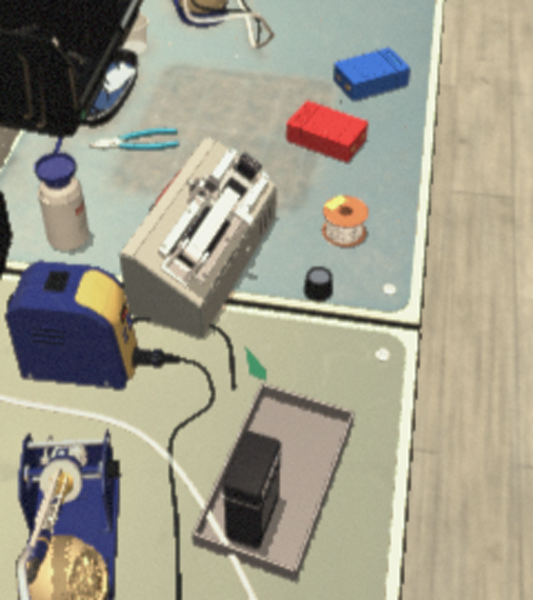

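```bash
cat > h.py <<'E'
import numpy as np,cv2
from scipy.optimize import minimize
from scipy.spatial.transform import Rotation as R
from bench import readout, viewer
P={c:viewer.camera_params(c) for c in("side","top")}
def proj(c,X):
    p=P[c]; q=(np.atleast_2d(X)-p["xyz"])@p["attitude"]; q=q@p["camera_matrix"].T; return q[:,:2]/q[:,2:]
def ray(c,px,z):
    p=P[c]; d=p["attitude"]@np.linalg.solve(p["camera_matrix"],[px[0],px[1],1]); return p["xyz"]+d*(z-p["xyz"][2])/d[2]
def box(*b): return np.array([[x,y,z] for x in b[:2] for y in b[2:4] for z in b[4:]],float)
def world(pose,X): return X@R.from_euler('z',pose[2]).as_matrix().T+[pose[0],pose[1],0]
T=R.from_euler('y',-30,degrees=True).as_matrix() # bay axes in dock frame
def bay(X): return np.atleast_2d(X)@T.T+[0,0,75]
wedge=np.array([[x,y,z] for y in(-150,66) for x,z in((-38,0),(58,0),(58,98),(40,98),(-38,53))],float)
DOCK=[wedge,bay(box(-30,30,-144,42,0,10)),bay(box(-9,9,-55,50,36,48)),bay(box(-12,12,-73,-55,33,51)),bay(box(-14,14,-142,-124,4,24))]
TRAY=[box(-50,50,-90,90,0,22)]
def sil(c,pose,parts):
    m=np.zeros((420*4,560*4),np.uint8)
    for X in parts:
        h=cv2.convexHull(np.round(proj(c,world(pose,X))*4+1.5).astype(np.int32)); cv2.fillConvexPoly(m,h,1)
    return cv2.resize(m.astype(np.float32),(560,420),interpolation=cv2.INTER_AREA)
def fit(masks,parts,p0):
    def f(v):
        p=[v[0],v[1],v[2]/100]; t=0
        for c,m in masks.items():
            s=sil(c,p,parts); t-=np.minimum(s,m).sum()/np.maximum(s,m).sum()
        return t
    S=np.array([p0[0],p0[1],p0[2]*100.])
    r=minimize(f,S,method="Nelder-Mead",options=dict(initial_simplex=[S,S+[15,0,0],S+[0,15,0],S+[0,0,10]],xatol=.1,fatol=1e-5))
    return [r.x[0],r.x[1],r.x[2]/100],r.fun
E
python3 - <<'E'
from h import *
D={}
for c in("side","top"):
    im=viewer.read_camera(c)
    for t in("dock","tray","spare","bar_knob","gate_block"):
        r=viewer.cut_out(c,t)
        if r: D[c,t]=r[0]["mask"]; print(c,t,[(np.round(q["location"]),round(q["p"],2),q["mask"].sum()) for q in r])
np.save("m.npy",D,allow_pickle=True)
yaw=-0.22
p0=[*ray("top",(272,205),70)[:2],yaw]; t0=[*ray("top",(157,263),10)[:2],yaw]
print(p0,t0)
o=np.zeros(3)
for nm,parts,q in(("dock",DOCK,p0),("tray",TRAY,t0)):
    for cs in(("top",),("side",),("top","side")):
        ms={}
        for c in cs:
            m=D[c,nm].astype(np.float32)
            if nm=="tray" and (c,"spare") in D: m=np.maximum(m,D[c,"spare"])*1.
            ms[c]=m
        print(nm,cs,fit(ms,parts,q))
E
```

```text
side dock [(array([259., 230.]), 0.94, np.int64(3860))]
side tray [(array([302., 335.]), 0.89, np.int64(2885))]
side spare [(array([285., 340.]), 0.94, np.int64(1031))]
side bar_knob [(array([268., 216.]), 0.66, np.int64(302))]
side gate_block [(array([278., 198.]), 0.73, np.int64(197))]
top dock [(array([273., 207.]), 0.91, np.int64(4071)), (array([253., 204.]), 0.55, np.int64(264))]
top tray [(array([163., 264.]), 0.73, np.int64(2746))]
top spare [(array([130., 253.]), 0.79, np.int64(558))]
top bar_knob [(array([256., 216.]), 0.57, np.int64(512))]
top gate_block [(array([290., 215.]), 0.91, np.int64(510))]
[np.float64(566.1845477159011), np.float64(-321.77628648134834), -0.22] [np.float64(431.6600142606537), np.float64(-46.476170592851815), -0.22]
dock ('top',) ([np.float64(563.9361542092054), np.float64(-273.8191177333539), np.float64(-0.21945222639647832)], np.float64(-0.9212622046470642))
dock ('side',) ([np.float64(565.824413395206), np.float64(-277.017563066815), np.float64(-0.21302039838308837)], np.float64(-0.9365867972373962))
dock ('top', 'side') ([np.float64(564.9757662779634), np.float64(-273.73108085542503), np.float64(-0.2194481347908668)], np.float64(-1.840910792350769))
tray ('top',) ([np.float64(432.6554367478948), np.float64(-43.30483581168127), np.float64(-0.17370380155497828)], np.float64(-0.9529840350151062))
tray ('side',) ([np.float64(434.944360890776), np.float64(-46.41714256812898), np.float64(-0.17978146379418625)], np.float64(-0.9540557265281677))
tray ('top', 'side') ([np.float64(433.5813736306919), np.float64(-44.61345230268641), np.float64(-0.17399279302803522)], np.float64(-1.8855507373809814))
```

```bash
cat >> h.py <<'E'
def overlay(c,pose,parts,im,roi,k,col=(0,255,0)):
    x0,y0,x1,y1=roi; a=cv2.resize(im[y0:y1,x0:x1],None,fx=k,fy=k,interpolation=2)
    for X in parts:
        h=cv2.convexHull(np.round((proj(c,world(pose,X))-[x0,y0]+.5)*k).astype(np.int32)); cv2.polylines(a,[h],True,col,1)
    return a
PK=bay(box(-17,17,-30,30,0,33))
E
python3 - <<'E'
from h import *
p=[565,-274,-0.2194]
d=DOCK[:1]+[bay(box(-9,9,-40,50,36,48)),DOCK[3],DOCK[4],PK]
a=overlay("top",p,d,cv2.imread("pics/top0.png"),(215,165,330,245),5)
b=overlay("side",p,d,cv2.imread("pics/side0.png"),(218,175,304,275),4)
o=np.zeros((400,575+344,3),np.uint8);o[:400,:575]=a;o[:400,575:]=b;cv2.imwrite("pics/ov1.png",cv2.resize(o,(800,348),interpolation=cv2.INTER_AREA))
E
```

```text
(no output)
```

View pics/ov1.png

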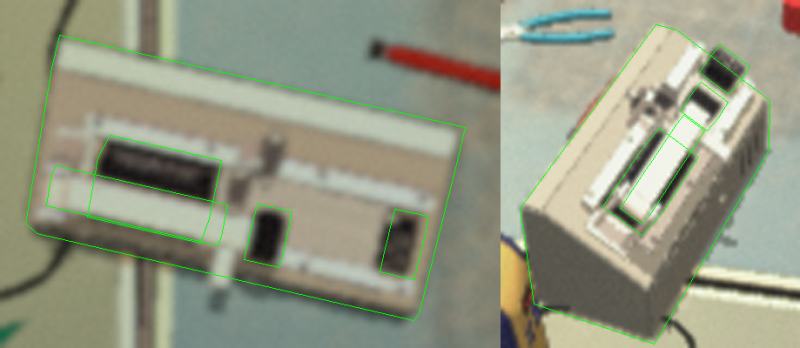

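```bash
cat >> h.py <<'E'
DP=[565,-274,-0.2194]; TP=[433.6,-44.6,-0.174]
RB=R.from_euler('z',DP[2]).as_matrix()@T   # bay axes in world
RT=np.c_[RB[:,1],RB[:,0],-RB[:,2]]         # tool (by,bx,-bz)
def W(x,y,z): return world(DP,bay([x,y,z]))[0]
def B(p): return (RB.T@(np.asarray(p)-W(0,0,0)))
def to(pos,Rt=RT):
    s=readout.observe(); r=s["eef_rot"]
    w=R.from_matrix(r.T@Rt).as_rotvec(degrees=True); t=r.T@(np.asarray(pos)-s["ee_pos"])/1000
    print("turn",np.round(w,2).tolist(),"shift",np.round(t,4).tolist(),"target",np.round(pos,1))
def st():
    s=readout.observe(); print("t",s["time"],"bay",np.round(B(s["ee_pos"]),1),"err deg",np.round(R.from_matrix(RT.T@s["eef_rot"]).as_rotvec(degrees=True),1),"F bay",np.round(RB.T@s["contact_force"],1),"open",round(s["opening"],1),round(s["finger_force"],1))
E
python3 -c "
from h import *
to(W(0,-65,110)); print(W(0,-64,42))"
```

```text
turn [-27.18, 15.7, -58.59] shift [0.377, -0.2157, 0.0524] target [ 497.2 -325.5  170.3]
[ 530.57418866 -331.89528058  111.37306696]
```

```bash
python3 -m inch '[[-27.2,15.7,-58.6,0.377,-0.216,0.052,0.045],[-27.2,15.7,-58.6,0.377,-0.216,0.052,0.045],[-27.2,15.7,-58.6,0.377,-0.216,0.052,0.045],[-27.2,15.7,-58.6,0.377,-0.216,0.052,0.045],[-27.2,15.7,-58.6,0.377,-0.216,0.052,0.045],[-27.2,15.7,-58.6,0.377,-0.216,0.052,0.045],[-27.2,15.7,-58.6,0.377,-0.216,0.052,0.045],[-27.2,15.7,-58.6,0.377,-0.216,0.052,0.045],[-27.2,15.7,-58.6,0.377,-0.216,0.052,0.045],[-27.2,15.7,-58.6,0.377,-0.216,0.052,0.045],[-27.2,15.7,-58.6,0.377,-0.216,0.052,0.045],[-27.2,15.7,-58.6,0.377,-0.216,0.052,0.045]]' 30; python3 - <<'E'
from h import *
st(); to(W(0,-66,27))
a=viewer.read_camera("top"); b=viewer.read_camera("side")
d=[DOCK[3]]
a=overlay("top",DP,d,a[:,:,::-1],(215,165,330,245),5); b=overlay("side",DP,d,b[:,:,::-1],(218,175,304,275),4)
o=np.zeros((400,919,3),np.uint8);o[:,:575]=a;o[:,575:]=b;cv2.imwrite("pics/k1.png",cv2.resize(o,(800,348),interpolation=cv2.INTER_AREA))
E
```

```text
time: 3.1
ee_pos: [496.4, -326.7, 170.9]
eef_rot: [[0.219, 0.845, 0.488], [0.976, -0.19, -0.111], [-0.001, 0.5, -0.866]]
contact_force: [-0.7, 0.4, -0.1]
opening: 44.8
finger_force: 0.0
t 3.1 bay [ -0.2 -66.3 110.8] err deg [-0.  -0.1  0.1] F bay [-0.7  0.3  0.3] open 44.8 0.0
turn [0.02, 0.1, -0.07] shift [0.0005, 0.0001, 0.0838] target [ 537.5 -335.5   98.4]
```

View pics/k1.png

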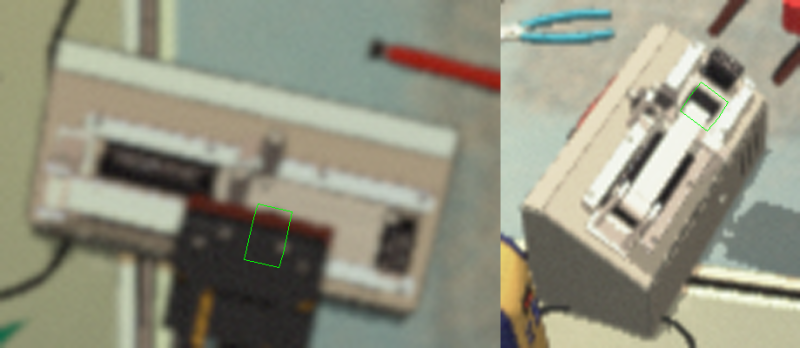

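```bash
python3 -m inch '[[0,0,0,0.0005,0,0.03,0.045],[0,0,0,0.0005,0,0.06,0.045],[0,0,0,0.0005,0,0.084,0.045],[0,0,0,0.0005,0,0.084,0.045],[0,0,0,0.0005,0,0.084,0.045]]'; python3 -c "
from h import *
st()"; python3 -m inch '[[0,0,0,0,0,0,0.02],[0,0,0,0,0,0,0.02],[0,0,0,0,0,0,0.02],[0,0,0,0,0,0,0.02],[0,0,0,0,0,0,0.02]]' 30;python3 -c "
from h import *
st()"
```

```text
time: 3.7
ee_pos: [536.6, -335.1, 98.5]
eef_rot: [[0.22, 0.845, 0.487], [0.976, -0.191, -0.108], [0.002, 0.499, -0.867]]
contact_force: [-0.1, 0.4, 0.6]
opening: 45.0
finger_force: 0.0
t 3.7 bay [ -0.8 -65.8  27.6] err deg [0.1 0.  0.2] F bay [0.2 0.4 0.6] open 45.0 0.0
time: 4.2
ee_pos: [537.3, -334.0, 99.6]
eef_rot: [[0.218, 0.845, 0.488], [0.976, -0.19, -0.107], [0.002, 0.5, -0.866]]
contact_force: [-0.9, -1.5, 1.4]
opening: 23.8
finger_force: 30.0
t 4.2 bay [  0.2 -64.6  28.3] err deg [0.  0.1 0.1] F bay [ 0.3 -1.7  1.5] open 23.8 30.0
```

```bash
python3 -m inch '[[0,0,0,0.0008,0,-0.0132,0.02],[0,0,0,0.0032,0,-0.0261,0.02],[0,0,0,0.0071,0,-0.0388,0.02],[0,0,0,0.0124,0,-0.0508,0.02]]';python3 -c "
from h import *
st()"
```

```text
time: 4.6
ee_pos: [515.3, -315.7, 143.7]
eef_rot: [[0.217, 0.845, 0.488], [0.976, -0.189, -0.107], [0.002, 0.5, -0.866]]
contact_force: [4.0, 0.9, -2.1]
opening: 23.7
finger_force: 30.0
t 4.6 bay [  0.2 -51.5  79.2] err deg [0.  0.1 0. ] F bay [ 2.1  1.7 -3.7] open 23.7 30.0
```

```bash
python3 -m inch '[[0,0,0,0.0068,0,-0.0113,0.02],[0,0,0,0.0149,0,-0.0217,0.02],[0,0,0,0.0242,0,-0.0311,0.02],[0,0,0,0.0345,0,-0.0393,0.02],[0,0,0,0.0458,0,-0.0462,0.02],[0,0,0,0.0577,0,-0.0517,0.02],[0,0,0,0.0703,0,-0.0558,0.02],[0,0,0,0.0833,0,-0.0583,0.02],[0,0,0,0.0964,0,-0.0592,0.02],[0,0,0,0.1096,0,-0.0585,0.02],[0,0,0,0.1226,0,-0.0563,0.02],[0,0,0,0.1352,0,-0.0526,0.02]]';python3 -c "
from h import *
st()"
```

```text
time: 5.8
ee_pos: [519.1, -177.9, 189.9]
eef_rot: [[0.217, 0.845, 0.489], [0.976, -0.19, -0.106], [0.003, 0.501, -0.866]]
contact_force: [-2.0, 0.0, 4.8]
opening: 23.5
finger_force: 30.0
t 5.8 bay [  0.6  83.8 132.4] err deg [-0.   0.2  0.1] F bay [ 0.7 -0.4  5.2] open 23.5 30.0
```

```bash
python3 -m inch '[[0,0,0,0.0121,0,0.0053,0.02],[0,0,0,0.0226,0,0.0113,0.02],[0,0,0,0.0226,0,0.0113,0.02]]';python3 -c "
from h import *
st()"; python3 -m inch '[[0,0,0,0,0,0,0.05],[0,0,0,0,0,0,0.05],[0,0,0,0,0,0,0.05],[0,0,0,0,0,0,0.05],[0,0,0,0,0,-0.04,0.05],[0,0,0,0,0,-0.07,0.05]]' ;python3 - <<'E'
from h import *
st()
a=viewer.read_camera("top")[:,:,::-1]; b=viewer.read_camera("side")[:,:,::-1]
def at(th): return [bay([[x,46-r*np.cos(th),42+r*np.sin(th)] for x in(-9,9) for r in(0,110)])]
d=at(2.2)+[PK]
a=overlay("top",DP,d,a,(215,165,330,245),5); b=overlay("side",DP,d,b,(218,175,304,275),4)
o=np.zeros((400,919,3),np.uint8);o[:,:575]=a;o[:,575:]=b;cv2.imwrite("pics/k2.png",cv2.resize(o,(800,348),interpolation=cv2.INTER_AREA))
E
```

```text
time: 6.1
ee_pos: [530.3, -155.4, 179.5]
eef_rot: [[0.214, 0.846, 0.489], [0.977, -0.186, -0.105], [0.003, 0.5, -0.866]]
contact_force: [-3.5, 6.3, 9.2]
opening: 23.3
finger_force: 30.0
t 6.1 bay [  0.6 108.2 120.4] err deg [ 0.   0.3 -0.1] F bay [ 0.4  5.4 10.4] open 23.3 30.0
time: 6.7
ee_pos: [496.7, -150.5, 234.3]
eef_rot: [[0.218, 0.848, 0.483], [0.976, -0.19, -0.107], [0.001, 0.495, -0.869]]
contact_force: [-0.2, 1.7, 0.9]
opening: 50.0
finger_force: 0.0
t 6.7 bay [ -1.3 105.7 184.8] err deg [0.3 0.  0. ] F bay [-0.1  1.6  1. ] open 50.0 0.0
```

View pics/k2.png

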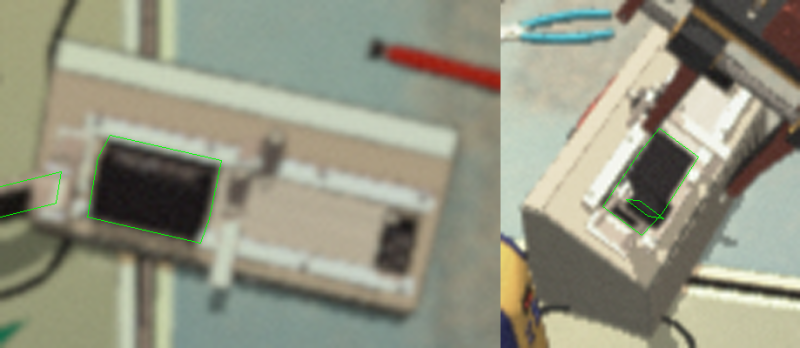

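```bash
python3 -c "
from h import *
to(W(0,0,100)); to(W(0,0,14))"
```

```text
turn [0.18, -0.42, -0.07] shift [-0.1074, -0.002, 0.0869] target [ 516.2 -263.1  161.6]
turn [0.18, -0.42, -0.07] shift [-0.1081, -0.0023, 0.1729] target [ 558.2 -272.5   87.1]
```

```bash
python3 -m inch '[[0,0,0,-0.045,0,0,0.055],[0,0,0,-0.09,0,0.02,0.055],[0,0,0,-0.108,-0.002,0.06,0.055],[0,0,0,-0.108,-0.002,0.1,0.055],[0,0,0,-0.108,-0.002,0.13,0.055],[0,0,0,-0.108,-0.002,0.155,0.055],[0,0,0,-0.108,-0.002,0.170,0.055],[0,0,0,-0.108,-0.002,0.172,0.055],[0,0,0,-0.108,-0.002,0.172,0.055]]';python3 -c "
from h import *
st(); to(W(0,0,14))"
```

```text
time: 7.7
ee_pos: [556.2, -271.0, 91.1]
eef_rot: [[0.212, 0.852, 0.479], [0.977, -0.187, -0.1], [0.005, 0.489, -0.872]]
contact_force: [1.2, -0.1, -1.0]
opening: 55.0
finger_force: 0.0
t 7.7 bay [ 0.   1.  18.6] err deg [ 0.7  0.4 -0.2] F bay [ 0.6  0.2 -1.5] open 55.0 0.0
turn [-0.71, -0.4, 0.17] shift [-0.0011, 0.0, 0.0046] target [ 558.2 -272.5   87.1]
```

```bash
python3 -m inch '[[0,0,0,0,0,0,0.055],[0,0,0,0,0,0,0.055]]';python3 -c "
from h import *
st(); to(W(0,0,14))"
```

```text
time: 7.9
ee_pos: [554.8, -272.7, 92.4]
eef_rot: [[0.215, 0.851, 0.478], [0.977, -0.19, -0.102], [0.004, 0.489, -0.872]]
contact_force: [-0.6, 0.0, -0.4]
opening: 55.0
finger_force: 0.0
t 7.9 bay [-0.1 -0.9 20.2] err deg [ 0.7  0.3 -0. ] F bay [-0.7 -0.1 -0.1] open 55.0 0.0
turn [-0.71, -0.28, 0.01] shift [0.0009, 0.0002, 0.0062] target [ 558.2 -272.5   87.1]
```

```bash
python3 -m inch '[[-0.7,-0.3,0,0.0009,0,0.006,0.055],[-0.7,-0.3,0,0.0009,0,0.006,0.055],[-0.7,-0.3,0,0.0009,0,0.006,0.055],[-0.7,-0.3,0,0.0009,0,0.006,0.03]]' 40;python3 -c "
from h import *
st()"; python3 -m inch '[[0,0,0,0,0,0,0.025],[0,0,0,0,0,0,0.025],[0,0,0,0,0,0,0.025],[0,0,0,0,0,0,0.025]]';python3 -c "
from h import *
st()"
```

```text
time: 8.3
ee_pos: [561.4, -271.3, 94.0]
eef_rot: [[0.211, 0.849, 0.484], [0.978, -0.184, -0.103], [0.001, 0.495, -0.869]]
contact_force: [0.4, 0.5, 0.1]
opening: 49.6
finger_force: 0.0
t 8.3 bay [ 5.9  1.9 18.5] err deg [ 0.3  0.3 -0.3] F bay [ 0.3  0.6 -0.1] open 49.6 0.0
time: 8.7
ee_pos: [558.9, -271.6, 92.1]
eef_rot: [[0.212, 0.85, 0.481], [0.977, -0.186, -0.102], [0.003, 0.492, -0.871]]
contact_force: [-6.7, 2.7, 2.5]
opening: 33.8
finger_force: 40.0
t 8.7 bay [ 2.9  1.1 18. ] err deg [ 0.5  0.3 -0.2] F bay [-4.9  1.2  5.7] open 33.8 40.0
```

```bash
python3 -c "
from h import *
st(); print(np.round(readout.observe()['joints'],3)); to(W(0,0,14))"
```

```text
t 8.7 bay [ 2.9  1.1 18. ] err deg [ 0.5  0.3 -0.2] F bay [-4.9  1.2  5.7] open 33.8 40.0
[ 0.249  0.404  0.186  2.199 -1.366  0.171  1.506]
turn [-0.53, -0.29, 0.18] shift [-0.0011, -0.0029, 0.0041] target [ 558.2 -272.5   87.1]
```

```bash
python3 -m inch '[[0,0,0,0,0,-0.005,0.025],[0,0,0,0,0,-0.010,0.025],[0,0,0,0,0,-0.015,0.025]]' 50;python3 -c "
from h import *
st(); print(np.round(readout.observe()['joints'],3))"
```

```text
time: 9.0
ee_pos: [552.1, -270.4, 105.5]
eef_rot: [[0.213, 0.85, 0.482], [0.977, -0.186, -0.103], [0.002, 0.492, -0.87]]
contact_force: [-1.3, 0.5, -5.6]
opening: 33.5
finger_force: 49.8
t 9.0 bay [ 3.7  0.7 33.1] err deg [ 0.5  0.3 -0.2] F bay [-4.   0.2 -4.1] open 33.5 49.8
[ 0.188  0.374  0.262  2.211 -1.286  0.199  1.423]
```

```bash
python3 -m inch '[[0,0,0,0,-0.001,-0.01,0.025],[0,0,0,0,-0.002,-0.02,0.025],[0,0,0,0,-0.002,-0.03,0.025]]' 50;python3 -c "
from h import *
st(); print(np.round(readout.observe()['joints'],3))"
```

```text
time: 9.3
ee_pos: [537.6, -267.5, 132.4]
eef_rot: [[0.213, 0.849, 0.484], [0.977, -0.186, -0.104], [0.002, 0.495, -0.869]]
contact_force: [-0.3, 1.2, -3.4]
opening: 33.5
finger_force: 49.8
t 9.3 bay [ 4.3  0.4 63.8] err deg [ 0.3  0.2 -0.2] F bay [-2.2  1.1 -2.6] open 33.5 49.8
[ 0.081  0.311  0.391  2.234 -1.144  0.244  1.284]
```

```bash
python3 -m inch '[[0,0,0,0,-0.001,-0.01,0.025],[0,0,0,0,-0.001,-0.02,0.025],[0,0,0,0,-0.001,-0.03,0.025],[0,0,0,0,-0.001,-0.045,0.025],[0,0,0,0,-0.001,-0.06,0.025],[0,0,0,0,-0.001,-0.06,0.025]]' 50;python3 - <<'E'
from h import *
st(); print(np.round(readout.observe()['joints'],3))
r=R.from_euler('z',TP[2]).as_matrix()
Rt=np.c_[r[:,1],r[:,0],-r[:,2]]
for q in([-0,-45,230],[-0,-45,3+95-19+3]): to(world(TP,np.array([q],float))[0],Rt)
E
```

```text
time: 9.9
ee_pos: [508.1, -261.3, 185.1]
eef_rot: [[0.213, 0.847, 0.487], [0.977, -0.186, -0.104], [0.002, 0.498, -0.867]]
contact_force: [0.6, 0.3, -3.1]
opening: 33.5
finger_force: 49.8
t 9.9 bay [  4.5   0.  124.5] err deg [ 0.2  0.3 -0.2] F bay [-1.1  0.5 -2.9] open 33.5 49.8
[-0.15   0.173  0.65   2.265 -0.81   0.321  0.975]
turn [29.84, 0.47, -2.29] shift [0.1511, -0.0793, -0.0969] target [425.8 -88.9 230. ]
turn [29.84, 0.47, -2.29] shift [0.1507, -0.153, 0.0315] target [425.8 -88.9  82. ]
```

```bash
python3 - <<'E'
from h import *
r=R.from_euler('z',TP[2]).as_matrix()
Rt=np.c_[r[:,1],r[:,0],-r[:,2]]
to([425,-261,240],Rt)
print(world(TP,np.array([[10,-45,0.]])))
E
```

```text
turn [29.84, 0.47, -2.29] shift [-0.0172, -0.0431, -0.0881] target [ 425 -261  240]
[[435.65845196 -90.6517402    0.        ]]
```

```bash
python3 -m inch '[[0,0,0,-0.005,-0.01,-0.03,0.025],[0,0,0,-0.01,-0.025,-0.06,0.025],[5,0,-0.3,-0.017,-0.043,-0.088,0.025],[10,0.1,-0.7,-0.017,-0.043,-0.088,0.025],[15,0.2,-1.1,-0.017,-0.043,-0.088,0.025],[20,0.3,-1.5,-0.017,-0.043,-0.088,0.025],[25,0.4,-1.9,-0.017,-0.043,-0.088,0.025],[29.8,0.5,-2.3,-0.017,-0.043,-0.088,0.025],[29.8,0.5,-2.3,-0.017,-0.043,-0.088,0.025],[29.8,0.5,-2.3,-0.017,-0.043,-0.088,0.025]]';python3 - <<'E'
from h import *
st(); print(np.round(readout.observe()['joints'],3))
r=R.from_euler('z',TP[2]).as_matrix()
Rt=np.c_[r[:,1],r[:,0],-r[:,2]]
to([435.7,-90.7,240],Rt)
E
```

```text
time: 10.9
ee_pos: [425.1, -260.5, 237.7]
eef_rot: [[0.173, 0.985, -0.002], [0.985, -0.173, 0.0], [-0.0, -0.002, -1.0]]
contact_force: [-1.1, 0.2, -3.1]
opening: 33.8
finger_force: 49.8
t 10.9 bay [-39.4 -17.3 210.6] err deg [30.1  0.7 -2.6] F bay [-2.5 -0.1 -2.1] open 33.8 49.8
[-0.267  0.205  0.805  1.989 -0.173  1.018  0.445]
turn [-0.11, 0.0, 0.02] shift [0.1691, -0.0189, -0.0023] target [435.7 -90.7 240. ]
```

```bash
python3 -m inch '[[0,0,0,0.03,-0.003,0,0.025],[0,0,0,0.07,-0.008,0,0.025],[0,0,0,0.11,-0.012,0.0,0.025],[0,0,0,0.15,-0.016,0.01,0.025],[0,0,0,0.169,-0.019,0.04,0.025],[0,0,0,0.169,-0.019,0.07,0.025],[0,0,0,0.169,-0.019,0.09,0.025],[0,0,0,0.169,-0.019,0.1,0.025],[0,0,0,0.169,-0.019,0.1,0.025]]';python3 - <<'E'
from h import *
st()
r=R.from_euler('z',TP[2]).as_matrix()
Rt=np.c_[r[:,1],r[:,0],-r[:,2]]
to([435.7,-90.7,82],Rt)
a=viewer.read_camera("top")[:,:,::-1]; b=viewer.read_camera("side")[:,:,::-1]
zb=readout.observe()["ee_pos"][2]-77
d=[box(-50,50,-90,90,0,22),box(-7,27,-75,-15,zb,zb+95)]
a=overlay("top",TP,d,a,(105,220,210,310),4); b=overlay("side",TP,d,b,(250,260,340,390),4)
o=np.zeros((520,780,3),np.uint8);o[:360,:420]=a;o[:,420:]=b;cv2.imwrite("pics/p1.png",o)
E
```

```text
time: 11.8
ee_pos: [433.8, -90.8, 137.6]
eef_rot: [[0.174, 0.985, -0.004], [0.985, -0.174, 0.001], [0.0, -0.004, -1.0]]
contact_force: [0.0, -0.0, -2.9]
opening: 33.7
finger_force: 49.8
t 11.8 bay [-114.1  150.2  138.2] err deg [30.2  0.7 -2.5] F bay [-1.4 -0.  -2.5] open 33.7 49.8
turn [-0.23, -0.02, -0.04] shift [0.0004, 0.0021, 0.0556] target [435.7 -90.7  82. ]
```

View pics/p1.png

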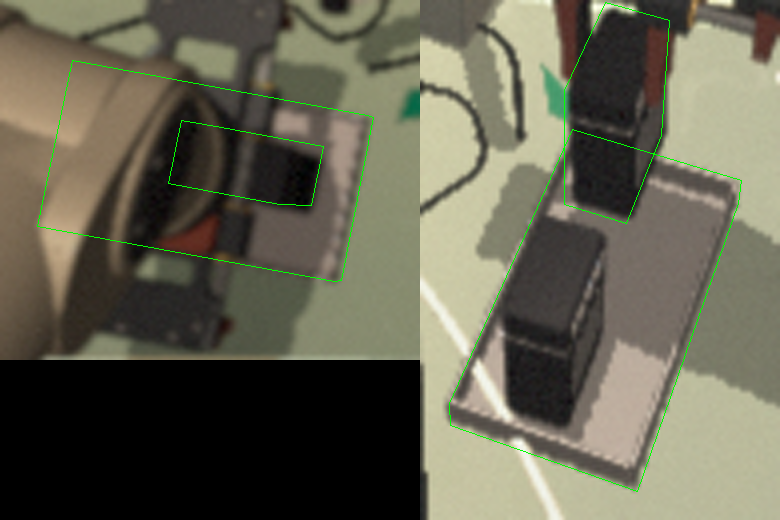

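```bash
python3 -m inch '[[-0.2,0,0,0,0.002,0.02,0.025],[-0.2,0,0,0,0.002,0.04,0.025],[-0.2,0,0,0,0.002,0.05,0.025],[-0.2,0,0,0,0.002,0.054,0.025],[-0.2,0,0,0,0.002,0.054,0.025]]'; python3 -m inch '[[0,0,0,0,0,0.002,0.025],[0,0,0,0,0,0.003,0.025]]';python3 -m inch '[[0,0,0,0,0,0.001,0.025],[0,0,0,0,0,0.002,0.025]]'
```

```text
time: 12.4
ee_pos: [437.1, -91.2, 84.5]
eef_rot: [[0.173, 0.985, 0.001], [0.985, -0.173, 0.0], [0.0, 0.001, -1.0]]
contact_force: [-0.1, 0.1, -3.1]
opening: 33.4
finger_force: 49.8
time: 12.6
ee_pos: [437.8, -91.4, 82.9]
eef_rot: [[0.173, 0.985, 0.002], [0.985, -0.173, 0.001], [0.001, 0.002, -1.0]]
contact_force: [-7.3, 1.3, 29.8]
opening: 33.9
finger_force: 50.1
time: 12.8
ee_pos: [438.1, -91.5, 82.7]
eef_rot: [[0.174, 0.985, 0.002], [0.985, -0.174, 0.003], [0.004, 0.002, -1.0]]
contact_force: [-16.2, 2.1, 64.0]
opening: 33.7
finger_force: 50.7
```

```bash
python3 -m inch '[[0,0,0,0,0,-0.002,0.025],[0,0,0,0,0,-0.0035,0.025],[0,0,0,0,0,-0.0035,0.025]]'
```

```text
time: 13.1
ee_pos: [437.3, -90.9, 83.1]
eef_rot: [[0.173, 0.985, 0.002], [0.985, -0.173, 0.0], [0.001, 0.002, -1.0]]
contact_force: [0.1, -0.6, -3.2]
opening: 33.6
finger_force: 49.7
```

```bash
python3 -m inch '[[0,0,0,0,0,0.0006,0.025],[0,0,0,0,0,0.0008,0.025]]' 10; python3 -m inch '[[0,0,0,0,0,0.0003,0.04],[0,0,0,0,0,0,0.05],[0,0,0,0,0,0,0.06],[0,0,0,0,0,0,0.06],[0,0,0,0,0,-0.03,0.06],[0,0,0,0,0,-0.07,0.06],[0,0,0,0,0,-0.12,0.06],[0,0,0,0,0,-0.16,0.06]]'; python3 -c "
from h import *
st();print(np.round(readout.observe()['joints'],3));to([420,-330,240]);to(W(0,-164,60))"
```

```text
time: 13.3
ee_pos: [436.6, -91.0, 82.4]
eef_rot: [[0.173, 0.985, -0.0], [0.985, -0.173, 0.001], [0.001, -0.0, -1.0]]
contact_force: [-5.1, 0.4, 15.5]
opening: 33.6
finger_force: 10.1
time: 14.1
ee_pos: [436.8, -91.5, 244.0]
eef_rot: [[0.174, 0.985, 0.001], [0.985, -0.174, -0.0], [-0.0, 0.001, -1.0]]
contact_force: [1.2, 1.1, -0.5]
opening: 59.9
finger_force: 0.0
t 14.1 bay [-58.2 150.2 228.8] err deg [29.9  0.7 -2.5] F bay [ 0.6  1.3 -0.9] open 59.9 0.0
[-0.629  0.055  0.739  2.087 -0.043  1.013 -0.043]
turn [-29.91, -0.67, 2.52] shift [-0.2378, 0.0248, 0.0041] target [ 420 -330  240]
turn [-29.91, -0.67, 2.52] shift [-0.32, 0.1204, 0.1173] target [ 500.  -427.5  127. ]
```

```bash
python3 -m inch '[[0,0,0,-0.04,0,-0.01,0.03],[0,0,0,-0.09,0,-0.01,0],[-5,-0.1,0.4,-0.14,0.01,-0.01,0],[-10,-0.3,0.8,-0.19,0.02,0,0],[-15,-0.4,1.3,-0.238,0.025,0,0],[-20,-0.5,1.7,-0.238,0.025,0,0],[-25,-0.6,2.1,-0.28,0.05,0.02,0],[-29.9,-0.7,2.5,-0.31,0.08,0.05,0],[-29.9,-0.7,2.5,-0.322,0.12,0.08,0],[-29.9,-0.7,2.5,-0.322,0.12,0.117,0],[-29.9,-0.7,2.5,-0.322,0.12,0.117,0],[-29.9,-0.7,2.5,-0.322,0.12,0.117,0]]' 20; python3 - <<'E'
from h import *
st();print(np.round(readout.observe()['joints'],3));to(W(0,-168,12))
a=viewer.read_camera("top")[:,:,::-1]; b=viewer.read_camera("side")[:,:,::-1]
d=[box(-50,50,-90,90,0,22),box(-7,27,-75,-15,3,98)]
a1=overlay("top",TP,d,a,(105,220,210,310),3); b1=overlay("side",TP,d,b,(250,270,340,390),3)
d=[DOCK[3+1]]
a2=overlay("top",DP,d,a,(215,165,330,245),4); b2=overlay("side",DP,d,b,(218,165,304,275),3)
o=np.zeros((600,800,3),np.uint8)
for im,x,y in((a1,0,0),(b1,470,0),(a2,0,275),(b2,530,265 if 0 else 270)):
    o[y:y+im.shape[0],x:x+im.shape[1]]=im[:600-y,:800-x]
o[270:600,530:788]=b2
cv2.imwrite("pics/g1.png",o)
E
```

```text
time: 15.3
ee_pos: [498.4, -428.9, 119.8]
eef_rot: [[0.217, 0.849, 0.481], [0.976, -0.19, -0.106], [0.001, 0.493, -0.87]]
contact_force: [0.5, 1.3, 0.2]
opening: 0.2
finger_force: 0.0
t 15.3 bay [  -4.7 -165.6   54.4] err deg [0.5 0.1 0. ] F bay [0.3 1.4 0.1] open 0.2 0.0
[ 0.283  0.48   0.582  2.081 -1.287  0.534  1.65 ]
turn [-0.46, -0.08, -0.02] shift [-0.0024, 0.0051, 0.0424] target [ 522.6 -436.7   85.4]
```

View pics/g1.png

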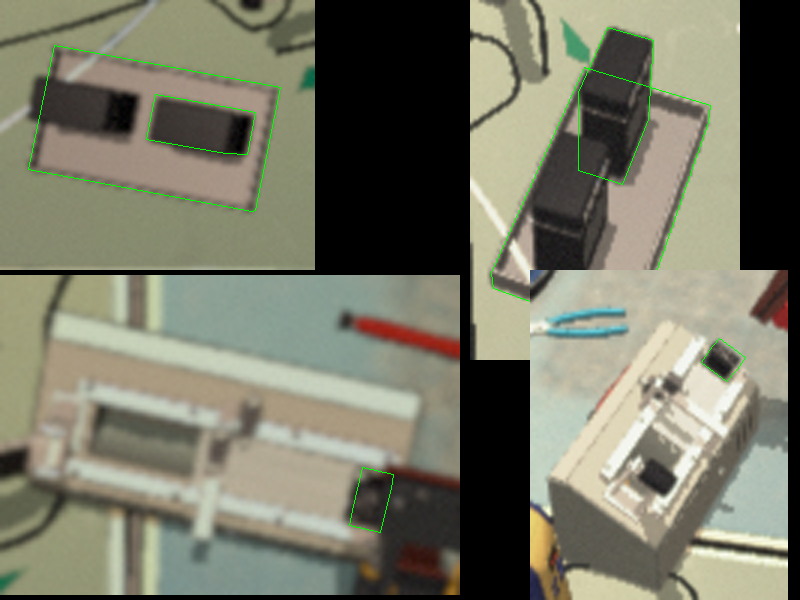

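```bash
python3 -m inch '[[-0.4,0,0,-0.001,0.005,0.015,0],[-0.4,0,0,-0.001,0.005,0.03,0],[-0.4,0,0,-0.001,0.005,0.041,0],[-0.4,0,0,-0.001,0.005,0.041,0],[-0.4,0,0,-0.001,0.005,0.041,0]]'; python3 -c "
from h import *
st();print(np.round(readout.observe()['joints'],3));to(W(0,-158,13))"
```

```text
time: 15.9
ee_pos: [523.4, -435.3, 94.0]
eef_rot: [[0.217, 0.842, 0.495], [0.976, -0.186, -0.111], [-0.001, 0.507, -0.862]]
contact_force: [-0.0, 0.2, -0.0]
opening: 0.4
finger_force: 0.0
t 15.9 bay [   4.8 -166.5   19.2] err deg [-0.5 -0.  -0.1] F bay [-0.1  0.2  0. ] open 0.4 0.0
[ 0.402  0.521  0.409  2.047 -1.345  0.454  1.703]
turn [0.46, 0.03, 0.08] shift [0.0085, -0.0048, 0.0061] target [ 524.3 -426.8   86.3]
```

```bash
python3 -m inch '[[0,0,0,0,0,0,0],[0,0,0,0,0,0,0]]'; python3 -c "
from h import *
st();to(W(0,-158,13))"
```

```text
time: 16.1
ee_pos: [523.4, -435.4, 93.0]
eef_rot: [[0.217, 0.842, 0.494], [0.976, -0.186, -0.111], [-0.001, 0.506, -0.863]]
contact_force: [-0.3, -0.1, -0.2]
opening: 0.4
finger_force: 0.0
t 16.1 bay [   4.2 -166.6   18.3] err deg [-0.4 -0.  -0.1] F bay [-0.4 -0.2 -0. ] open 0.4 0.0
turn [0.4, 0.03, 0.08] shift [0.0086, -0.0043, 0.0053] target [ 524.3 -426.8   86.3]
```

```bash
python3 -m inch '[[0.4,0,0,0.003,-0.004,0.005,0],[0.4,0,0,0.008,-0.004,0.005,0],[0.4,0,0,0.008,-0.004,0.005,0],[0.4,0,0,0.008,-0.004,0.005,0]]'; python3 -c "
from h import *
st();to(W(0,-158,13))"
```

```text
time: 16.5
ee_pos: [524.2, -426.9, 85.4]
eef_rot: [[0.216, 0.846, 0.487], [0.976, -0.188, -0.108], [-0.0, 0.499, -0.867]]
contact_force: [-1.0, -0.3, 0.8]
opening: 0.3
finger_force: 0.0
t 16.5 bay [  -0.5 -158.2   12.3] err deg [ 0.1  0.  -0.1] F bay [-0.4 -0.5  1.1] open 0.3 0.0
turn [-0.08, -0.03, 0.06] shift [0.0002, 0.0005, -0.0007] target [ 524.3 -426.8   86.3]
```

```bash
python3 -m inch '[[0,0,0,0.004,0,0,0],[0,0,0,0.008,0,0,0],[0,0,0,0.012,0,0,0],[0,0,0,0.016,0,0,0],[0,0,0,0.02,0,0,0],[0,0,0,0.024,0,0,0]]'; python3 -c "
from h import *
st();print(np.round(readout.observe()['joints'],3))"; python3 -m inch '[[0,0,0,0.005,0,0,0],[0,0,0,0.01,0,0,0],[0,0,0,0.015,0,0,0],[0,0,0,0.02,0,0,0]]'; python3 -c "
from h import *
st();print(np.round(readout.observe()['joints'],3))"
```

```text
time: 17.1
ee_pos: [529.3, -403.8, 85.6]
eef_rot: [[0.217, 0.846, 0.487], [0.976, -0.188, -0.109], [-0.001, 0.499, -0.867]]
contact_force: [-0.3, -3.5, -1.3]
opening: 0.4
finger_force: 1.3
t 17.1 bay [  -0.4 -134.5   12.5] err deg [ 0.1 -0.  -0. ] F bay [-0.2 -3.5 -1.4] open 0.4 1.3
[ 0.415  0.499  0.317  2.084 -1.35   0.372  1.683]
time: 17.5
ee_pos: [533.8, -383.8, 85.6]
eef_rot: [[0.217, 0.846, 0.487], [0.976, -0.188, -0.108], [-0.0, 0.499, -0.867]]
contact_force: [-0.2, -3.5, -1.6]
opening: 0.4
finger_force: 1.3
t 17.5 bay [  -0.4 -114.    12.4] err deg [ 0.1  0.  -0.1] F bay [-0.3 -3.4 -1.6] open 0.4 1.3
[ 0.418  0.48   0.265  2.106 -1.352  0.327  1.665]
```

```bash
python3 -m inch '[[0,0,0,0.005,0,0,0],[0,0,0,0.01,0,0,0],[0,0,0,0.015,0,0,0],[0,0,0,0.019,0,0,0]]'; python3 -c "
from h import *
st();print(np.round(readout.observe()['joints'],3))"; python3 -m inch '[[0,0,0,0.001,0,0,0],[0,0,0,0.002,0,0,0],[0,0,0,0.003,0,0,0]]'; python3 -c "
from h import *
st()"
```

```text
time: 17.9
ee_pos: [538.0, -365.2, 85.6]
eef_rot: [[0.217, 0.846, 0.487], [0.976, -0.187, -0.108], [-0.0, 0.499, -0.867]]
contact_force: [0.5, -2.0, -0.2]
opening: 0.7
finger_force: 1.3
t 17.9 bay [ -0.3 -94.9  12.4] err deg [ 0.1  0.  -0.1] F bay [ 0.7 -1.9 -0.7] open 0.7 1.3
[ 0.422  0.464  0.214  2.124 -1.353  0.284  1.645]
time: 18.2
ee_pos: [538.5, -363.0, 85.6]
eef_rot: [[0.217, 0.846, 0.487], [0.976, -0.188, -0.109], [-0.001, 0.499, -0.867]]
contact_force: [0.3, -2.6, -1.1]
opening: 0.4
finger_force: 1.3
t 18.2 bay [ -0.3 -92.6  12.4] err deg [ 0.1 -0.  -0. ] F bay [ 0.2 -2.5 -1.4] open 0.4 1.3
```

```bash
for i in 1; do python3 -m inch '[[0,0,0,0.0015,0,0,0],[0,0,0,0.003,0,0,0]]'>/dev/null; python3 -c "
from h import *
st()"; python3 -m inch '[[0,0,0,0.001,0,0,0],[0,0,0,0.002,0,0,0]]'>/dev/null; python3 -c "
from h import *
st()";  python3 -m inch '[[0,0,0,0.001,0,0,0],[0,0,0,0.002,0,0,0]]'>/dev/null; python3 -c "
from h import *
st()"; done
```

```text
t 18.4 bay [ -0.4 -89.5  12.4] err deg [ 0.1 -0.  -0. ] F bay [ 1.8 -2.4 -2. ] open 0.2 1.3
t 18.6 bay [ -0.4 -88.6  12.5] err deg [ 0.1 -0.1 -0. ] F bay [ 0.7 -5.  -3.5] open 0.2 2.6
t 18.8 bay [ -0.5 -88.2  12.6] err deg [ 0.1 -0.3  0. ] F bay [ 1.7 -8.7 -5.4] open 0.3 4.4
```

```bash
for i in 1; do python3 -m inch '[[0,0,0,0.0005,0,0,0],[0,0,0,0.001,0,0,0]]'>/dev/null; python3 -c "
from h import *
st()"; python3 -m inch '[[0,0,0,0.0005,0,0,0],[0,0,0,0.001,0,0,0]]'>/dev/null; python3 -c "
from h import *
st()"; done
```

```text
t 19.0 bay [ -0.5 -88.2  12.6] err deg [ 0.1 -0.4  0.1] F bay [ 0.9 -9.5 -6.3] open 0.6 4.8
t 19.2 bay [ -0.5 -87.6  12.7] err deg [ 0.1 -0.4  0.1] F bay [  1.5 -10.2  -6.2] open 0.5 5.0
```

```bash
for i in 1; do python3 -m inch '[[0,0,0,0.0007,0,0,0],[0,0,0,0.0015,0,0,0]]'>/dev/null; python3 -c "
from h import *
st()"; python3 -m inch '[[0,0,0,0.0005,0,0,0],[0,0,0,0.001,0,0,0]]'>/dev/null; python3 -c "
from h import *
st()"; done
```

```text
t 19.4 bay [ -0.6 -86.8  12.7] err deg [ 0.1 -0.5  0.1] F bay [ 1.3 -8.4 -4.8] open 0.2 4.0
t 19.6 bay [ -0.6 -81.7  12.5] err deg [ 0.1 -0.  -0. ] F bay [ 1.4 -2.3  0.3] open 0.5 1.2
```

```bash
for i in 1; do python3 -m inch '[[0,0,0,0.001,0,0,0],[0,0,0,0.002,0,0,0]]'>/dev/null; python3 -c "
from h import *
st()"; python3 -m inch '[[0,0,0,0.0005,0,0,0],[0,0,0,0.001,0,0,0]]'>/dev/null; python3 -c "
from h import *
st()"; python3 -m inch '[[0,0,0,0.0005,0,0,0],[0,0,0,0.001,0,0,0]]'>/dev/null; python3 -c "
from h import *
st()"; done
```

```text
t 19.8 bay [ -0.5 -78.3  12.4] err deg [ 0.1  0.1 -0.1] F bay [ 1.3 -2.9  0.7] open 0.8 1.3
t 20.0 bay [ -0.5 -77.8  12.4] err deg [ 0.1  0.  -0.1] F bay [ 1.  -2.8  0.6] open 0.3 1.7
t 20.2 bay [ -0.5 -77.8  12.5] err deg [ 0.1 -0.1 -0. ] F bay [ 1.5 -4.6 -0.2] open 0.7 2.5
```

```bash
for i in 1; do python3 -m inch '[[0,0,0,0.0005,0,0,0],[0,0,0,0.001,0,0,0]]'>/dev/null; python3 -c "
from h import *
st()";  python3 -m inch '[[0,0,0,0.0005,0,0,0],[0,0,0,0.0007,0,0,0]]'>/dev/null; python3 -c "
from h import *
st()"; done
```

```text
t 20.4 bay [ -0.5 -77.7  12.5] err deg [ 0.1 -0.2  0. ] F bay [ 1.  -7.4 -2. ] open 0.7 3.4
t 20.6 bay [ -0.5 -77.8  12.6] err deg [ 0.1 -0.2  0. ] F bay [ 0.9 -7.4 -1.6] open 0.9 3.7
```

```bash
python3 -m inch '[[0,0,0,-0.005,0,0,0],[0,0,0,-0.02,0,0,0],[0,0,0,-0.06,0,-0.02,0],[0,0,0,-0.1,-0.03,-0.07,0],[0,0,0,-0.13,-0.06,-0.11,0],[0,0,0,-0.13,-0.06,-0.15,0],[0,0,0,-0.13,-0.06,-0.15,0]]'; python3 - <<'E'
from h import *
st()
a=viewer.read_camera("top")[:,:,::-1]; b=viewer.read_camera("side")[:,:,::-1]
d=[bay(box(-14,14,-66,-48,4,24))]
a2=overlay("top",DP,d,a,(205,165,320,265),4); b2=overlay("side",DP,d,b,(218,165,304,275),4)
o=np.zeros((440,804,3),np.uint8); o[:400,:460]=a2;o[:,460:]=b2
cv2.imwrite("pics/g2.png",o[:,:800])
E
```

```text
time: 21.3
ee_pos: [385.7, -448.4, 188.2]
eef_rot: [[0.223, 0.844, 0.487], [0.975, -0.192, -0.113], [-0.002, 0.5, -0.866]]
contact_force: [0.8, -0.4, 0.1]
opening: 0.6
finger_force: 0.0
t 21.3 bay [ -62.1 -209.3  166.5] err deg [ 0.  -0.2  0.2] F bay [ 0.8 -0.2 -0.4] open 0.6 0.0
```

View pics/g2.png

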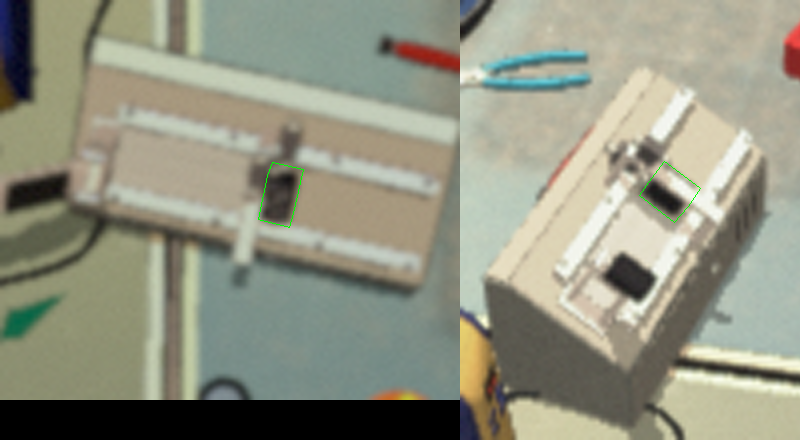

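```bash
python3 -c "
from bench import order
print(order.job_done())"
```

```text
the job is handed in; nothing more can be done
None
```

The job is handed in at about 21 s of the 67 s allowed: the bar rests open by itself, the pack stands upright in the tray beside the spare, and the gate is home. I pushed past the catch with about 10 N and stopped at about 7 N on the end stop. I judged the catch click from the gate's jump and that stop, not by seeing the catch itself. I pressed the pack down harder than intended when setting it in the tray, reading about 64 N at the wrist.

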